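# Close up the topping station after a cooking demonstration

### The arm

A 6-joint arm with a two-finger parallel gripper is mounted at the origin on the work surface. World frame = base frame: x ahead of the robot, y to its left, z up, the work surface at z = 0. Lengths are in m, angles in rad, forces in N, time in s.
With the tool pointing down it reaches from about 0.275 to 0.825 m from the base axis. Payload 4.9 kg.
Tool frame: the origin (TCP) lies midway between the tips of the shut fingers; the grasp point (between the pads) lies 19 mm behind it (grip_point_offset is the distance from the TCP to the grasp point, in m); z points along the fingers, y is the line along which they close (so a half turn about z gives the same grasp; the last joint's range is limited). The gripper opens to 85 mm and grips with 20 to 120 N. Pads are 22 mm wide; open, the fingers measure 114 mm over their backs; the gripper's body (76 mm by 85 mm) begins 54 mm behind the grasp point. The pads swing forward as they close: fully open they stand 13 mm farther back than shut.
Start: joints at [-1.374, 0.326, -0.193, 1.052, 0, 1.437], TCP at [0.179, -0.52, 0.231] pointing down, gripper open.
Joint ranges: [-2.65, 2.65], [-0.97, 1.79], [-1.3, 1.35], [-1.93, 2.1], [-1.47, 1.37], [-3.14, 3.14]. Speed limits (rad/s): [2.57, 2.57, 3.14, 3.14, 3.14, 3.14].

### API

Orientations are given as a rotation vector (axis times angle).
In Python, from cell import * gives the robot as it stands. Calls block until the motion is done:
- movep(position, orientation): joint-space move of the TCP to a pose.
- move_l(position, velocity=0.15, rot=None, until_force=None): straight line of the TCP; rot=None keeps the orientation; velocity is the mean speed in m/s. With until_force (N) it stops when the force on the tool has changed by that much, and returns True; else False.
- set_joints(angles): joint-space move.
- let_go() and grab(newtons=None): open the fingers fully, or close them until they stop; newtons is the grip in N (None keeps the last).
- sleep(seconds).
- ik(position, orientation): joint angles nearest the present ones, or None.
- get_state(): the state.
- grab_frame(name): name is "scene" or "top" or "wrist"; returns a dict with "img" (400x640x3 uint8, red, green, blue), "fx", "fy", "cx", "cy" (pixels), "cam_to_world" (4x4, takes a point from camera to world coordinates); the wrist camera has in their place "T_tool_cam" (4x4, takes a point from camera to tool coordinates, whose origin is the TCP and whose axes are the flange's). Camera axes: x right, y down, z forward; pixel columns grow to the right and rows downward; lengths in m; the calibration is good to about 2 mm. The wrist camera is an equidistant fisheye: a pixel r from the principal point sees the ray r / f radians off the axis. A picture is of the moment at which its call begins: read the wrist's pose just before it. There is no depth.
A pose or a line that the arm cannot do raises MotionError and nothing moves.
- sign_off(): hands the job in; it is judged then, once.
Trained networks look in the newest picture that a camera, given by its name, has taken for a name from the list of things; names that differ only in an ending like _2 or _b are one class to them, and where a whole thing is asked for, a point or a joint stands for the part that bears it (a point fixed in the world has none). Each returns a list of dicts, best first, with "score" (0 to 1); they miss things now and then, are a little off and sometimes report something else, mostly with a low value. They report only what shows in the picture. A call takes as long as a camera call. They do not tell look-alikes from the thing itself.
- spot_in(camera, name): "centre" ([column, row] in pixels, amid what is visible of it).
- silhouettes(camera, name): "mask" (400x640 bool, what is visible of it) and "centre" ([column, row] in pixels, amid what is visible of it).
- tip_of(camera, name): "centre" ([column, row] in pixels: a listed point, or the origin of a listed thing).
The state is a dict: "clock": time; "q": joint angles; "joint_velocities": joint speeds; "tau": joint torques, N m; "position": TCP position; "eef_rot": TCP orientation; "contact_force": force on the tool from outside, world axes, zero at the start; "wrist_torque": the same for the moment, N m; "finger_gap": opening from 0.0 (shut) to 1.0 (fully open); "grasp_force": force on a finger pad.
Only numpy, scipy, OpenCV 4.12 (cv2) and the standard library are available. Lean on these libraries where they do the work, as an engineer would, in place of code of your own. Each camera call takes 0.05 s, during which the arm holds its last target. There are 200 camera calls.

### The job

Close up the demo counter for the break: push the steel sliding cover along until the topping well is fully covered, and push the open spice drawer fully home. Use only the fingertips and do not grip or lift anything; the two spice jars stay standing in the drawer, and the sauce bottle and ramekin on the counter are left alone. Finish with the hand clear of everything.

Things in the scene. Friction and masses are not known exactly. Their poses are not given: they have to be found in the camera images.
- station: Fixed stainless topping box, 160 mm deep (x), 340 mm long (y), 100 mm high, with 9 mm high guide rails along both long edges (top at 109 mm). Origin: middle of its front (robot-side) lower edge, on the counter; x points away from the robot into the box, y along its length, z up. The -y half is a closed flat deck, the +y half is an open well with two white tubs of toppings. Its place and yaw vary, and it and the cabinet may swap sides.
- cover (a joint): Slide of the flat steel cover (144 mm in x, 160 mm in y, 5 mm thick, its top 106 mm above the counter). 0 = fully shut over the well, against the end stop; positive = metres open, the cover having moved along the station's -y over the deck (at most 0.14). Starts 0.07 to 0.12 open. Slides with about 2 N of friction and stays where it is left.
- rib_face (a point): Centre of the -y face of the upright cross rib on the cover; axes as the station's. The rib is 120 mm long in the station's x, 14 mm thick in y and 35 mm high, standing on the cover from 106 to 141 mm above the counter. This is the face to push (towards the station's +y) to shut the cover. Behind it (-y) there are 23 mm of cover, 5 mm thick, and then the flat deck.
- cabinet: Fixed grey spice cabinet, 240 mm deep (x), 200 mm wide (y), 124 mm high (a thin white board, seen only, lies on its roof to 136 mm), with one drawer in its front. Origin: middle of its front lower edge, on the counter; x points away from the robot into the cabinet, z up. Place and yaw vary.
- drawer (a joint): Slide of the drawer: 0 = fully shut, positive = metres pulled out towards the robot along the cabinet's -x (at most 0.13). Starts 0.05 to 0.10 open. Slides with about 2.5 N of friction and stays where it is left.
- drawer_face (a point): Centre of the outer (robot-side) face of the drawer's wooden front panel, 62 mm above the counter; axes as the cabinet's. The panel is 196 mm wide, 16 mm thick and 96 mm high, from 14 to 110 mm above the counter, without a handle. When shut this face is 17 mm in front of the cabinet's body. Push it along +x.
- drawer_floor (a point): Centre of the drawer's inner floor, 21 mm above the counter; the floor is 205 mm (x) by 160 mm (y) with 36 mm high sides.
- jar_a_mid (a point): Centre of the first spice jar, 42 mm in diameter and 56 mm high, standing loose in the drawer; z along its axis. Stays standing there.
- jar_b_mid (a point): Centre of the second, equal spice jar, standing loose in the drawer; z along its axis.
- sauce_bottle_mid (a point): Centre of a loose clear sauce bottle with a black cap, 54 mm in diameter and 150 mm high, standing on the counter. Leave alone.
- ramekin_mid (a point): Centre of a loose white ramekin, 80 mm in diameter and 45 mm high, standing on the counter. Leave alone.
Things that resemble listed ones, but are neither listed nor needed, are in the scene too. Leave any pink or yellow look-alike of the part that bears jar_b_mid alone.

How it is judged:
At the end, for the whole second after the job is handed in: The cover is within 5 mm of fully shut and the drawer within 5 mm of fully home; both jars stand upright (within 0.2 rad) on the drawer's floor; bottle and ramekin are within 30 mm of where they began (value of joint each of cover, drawer below 0.005 m and angle between each of jar_a_mid, jar_b_mid's own z axis and vertical below 0.2 rad and horizontal distance between each of jar_a_mid, jar_b_mid and drawer_floor below 0.12 m and height (world z) of each of jar_a_mid, jar_b_mid below 0.06 m and distance of each of sauce_bottle_mid, ramekin_mid from where it was at the start of the episode below 0.03 m); the robot touches nothing.
It fails at once if the cover's rib is gripped (fingers pressing on both its faces) (contact force between the fingers and cover_c1 above 3 N and contact force between the fingers and cover_c2 above 3 N).
It fails at once if the drawer's front is gripped (fingers pressing on both its faces) (contact force between the fingers and drawer_c4 above 3 N and contact force between the fingers and drawer_c5 above 3 N).
It fails at once if a spice jar is lifted or knocked over (height (world z) of any of jar_a_mid, jar_b_mid above 0.075 m or angle between any of jar_a_mid, jar_b_mid's own z axis and vertical above 0.6 rad).
It fails at once if the sauce bottle or the ramekin is lifted, knocked over or moved more than 30 mm (distance of any of sauce_bottle_mid, ramekin_mid from where it was at the start of the episode above 0.03 m or angle between any of sauce_bottle_mid, ramekin_mid's own z axis and vertical above 0.4 rad).
It also fails if it takes over 45 s, if anything falls off the work surface, if the arm or the gripper's body presses on something with over 40 N, if the wrist force passes 120 N, or if a joint passes its speed limit or range.

## Working session

There is one attempt and no reset: what is moved stays moved. The work goes in short steps, each a Python script; the robot and the scene stay as the last script left them, time stands still between calls to the robot, and variables do not carry over. Pictures are saved under pics/ and viewed, at most 10 in all, crops included, and the job is handed in when it is done.

```bash
mkdir -p pics; cat > h.py <<'E'
from cell import *
import numpy as np, cv2
def ray(f,px):
    T=np.array(f["cam_to_world"]); d=np.array([(px[0]-f["cx"])/f["fx"],(px[1]-f["cy"])/f["fy"],1.])
    return T[:3,3],T[:3,:3]@d
def onz(f,px,z):
    o,d=ray(f,px); return o+d*(z-o[2])/d[2]
E
python3 - <<'E'
from h import *
F={}
for c in("scene","top"):
    f=F[c]=grab_frame(c); cv2.imwrite(f"pics/{c}0.png",f["img"][:,:,::-1])
    print(c,np.round(np.array(f["cam_to_world"])[:3,3],3),f["fx"])
    for n,z in dict(station=0,cabinet=0,rib_face=.1235,drawer_face=.062,drawer_floor=.021,jar_a_mid=.049,sauce_bottle_mid=.075,ramekin_mid=.0225).items():
        for r in tip_of(c,n)[:3]: print(n,round(r["score"],2),np.round(r["centre"]),np.round(onz(f,r["centre"],z),3))
print(get_state()["clock"])
E
```

```text
scene [ 1.173 -0.566  1.17 ] 516.6755024837182
station 0.92 [384. 195.] [0.528 0.196 0.   ]
cabinet 0.66 [284. 285.] [ 0.568 -0.214  0.   ]
rib_face 0.94 [391. 196.] [0.61  0.128 0.123]
drawer_face 0.88 [263. 249.] [ 0.48  -0.206  0.062]
sauce_bottle_mid 0.61 [294. 188.] [ 0.383 -0.021  0.075]
ramekin_mid 0.73 [402. 126.] [0.372 0.437 0.022]
top [0.273 0.007 1.424] 422.36478866185223
station 0.78 [280. 204.] [0.52  0.188 0.   ]
cabinet 0.96 [396. 186.] [ 0.577 -0.212  0.   ]
rib_face 0.64 [296. 173.] [0.598 0.12  0.123]
drawer_face 0.85 [399. 209.] [ 0.485 -0.208  0.062]
drawer_floor 0.72 [398. 180.] [ 0.59  -0.217  0.021]
drawer_floor 0.62 [417. 194.] [ 0.542 -0.277  0.021]
jar_a_mid 0.52 [384. 186.] [ 0.565 -0.164  0.049]
sauce_bottle_mid 0.61 [344. 234.] [ 0.406 -0.025  0.075]
ramekin_mid 0.89 [202. 246.] [0.381 0.444 0.022]
0.9
```

View pics/top0.png

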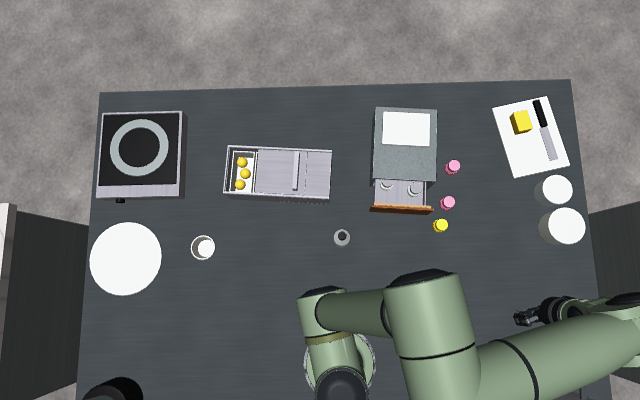

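View pics/scene0.png

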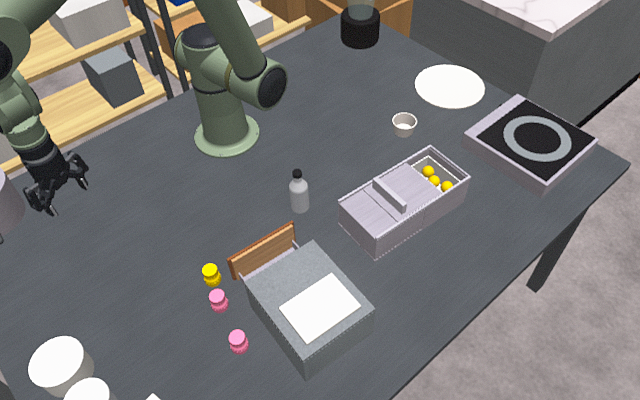

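The top view shows the station at columns 222–332, rows 145–203, with the rib near (296,170) and the cover open to the right (world −y). The drawer front runs (371,207)–(432,213). The bottle is at (342,237), the ramekin at (203,247), and the pink and yellow look-alikes sit right of the drawer. Next I need the yaws.

```bash
python3 - <<'E'
from h import *
f=grab_frame("top")
for n,z in(("station",.109),("cabinet",.124),("drawer",.11),("cover",.106)):
    for s in silhouettes("top",n)[:1]:
        m=s["mask"].astype(np.uint8); c=max(cv2.findContours(m,0,2)[0],key=cv2.contourArea)[:,0]
        p=np.array([onz(f,x,z)[:2] for x in c]).astype(np.float32)
        r=cv2.minAreaRect(p); print(n,round(s["score"],2),np.round(r[0],3),np.round(r[1],3),round(r[2],1),np.round(cv2.boxPoints(r),3).tolist())
print("panel",[np.round(onz(f,x,.11)[:2],3) for x in((371,207),(432,212))])
print("roof",[np.round(onz(f,x,.124)[:2],3) for x in((374,178),(436,181),(376,107),(437,109))])
print("st near",[np.round(onz(f,x,.109)[:2],3) for x in((223,194),(331,201),(228,145),(332,150))])
im=cv2.resize(f["img"][130:250,210:470,::-1],None,fx=3,fy=3,interpolation=cv2.INTER_CUBIC); cv2.imwrite("pics/crop.png",im)
s=get_state(); print(s["clock"],s["eef_rot"],s["q"])
E
```

```text
station 0.56 [0.601 0.182] [0.342 0.178] 85.2 [[0.49799999594688416, 0.01899999938905239], [0.675000011920929, 0.004000000189989805], [0.7039999961853027, 0.3449999988079071], [0.5260000228881836, 0.36000001430511475]]
cabinet 0.79 [ 0.636 -0.218] [0.21  0.352] 85.7 [[0.453000009059906, -0.3089999854564667], [0.8040000200271606, -0.335999995470047], [0.8190000057220459, -0.12600000202655792], [0.4690000116825104, -0.10000000149011612]]
drawer 0.71 [ 0.517 -0.207] [0.197 0.109] 86.2 [[0.4560000002384186, -0.3019999861717224], [0.5640000104904175, -0.3089999854564667], [0.5770000219345093, -0.11299999803304672], [0.4690000116825104, -0.10499999672174454]]
cover 0.95 [0.609 0.173] [0.161 0.145] 84.9 [[0.5299999713897705, 0.0989999994635582], [0.6740000247955322, 0.0860000029206276], [0.6890000104904175, 0.24699999392032623], [0.5450000166893005, 0.25999999046325684]]
panel [array([ 0.486, -0.113]), array([ 0.465, -0.303])]
roof [array([ 0.576, -0.124]), array([ 0.561, -0.318]), array([ 0.812, -0.14 ]), array([ 0.8  , -0.337])]
st near [array([0.539, 0.356]), array([0.508, 0.013]), array([0.701, 0.344]), array([0.676, 0.006])]
1.15 [-3.09866001e+00 -5.17238446e-01  3.98275439e-06] [-1.37420100e+00  3.26185621e-01 -1.92619661e-01  1.05205077e+00
 -6.72944358e-07  1.43659499e+00]
```

View pics/crop.png

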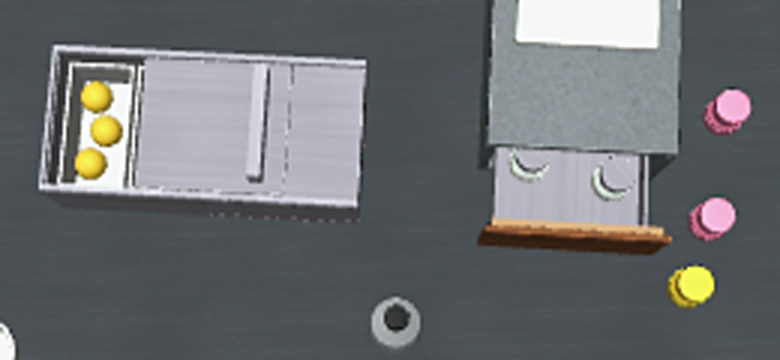

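```bash
cat >> h.py <<'E'
from scipy.spatial.transform import Rotation as Ro
def down(a): return (Ro.from_euler("z",a)*Ro.from_euler("x",np.pi)).as_rotvec()
def st(t=""):
    s=get_state(); print(t,round(s["clock"],2),np.round(s["position"],4),np.round(s["contact_force"],1))
    return np.array(s["position"])
E
python3 - <<'E'
from h import *
a=np.radians(-4.4); u=np.array([np.cos(a),np.sin(a),0])
P=np.array([.477,-.208,.07])-.055*u; up=P+[0,0,.15]
c=[(np.abs(np.array(q)-get_state()["q"]).max(),b) for b in(a,a+np.pi,a-np.pi) if (q:=ik(up,down(b))) is not None]
print(c); b=min(c)[1]
grab(20); st("shut")
movep(up,down(b)); st("above")
move_l(P,.15); st("low")
print(move_l(P+.165*u,.05,until_force=12)); p=st("end")
move_l(p-.06*u,.15)
move_l(p-.06*u+[0,0,.18],.2); st("clear")
f=grab_frame("top")
for r in tip_of("top","drawer_face")[:1]: print(r["score"],onz(f,r["centre"],.062))
cv2.imwrite("pics/t2.png",cv2.resize(f["img"][90:260,200:480,::-1],None,fx=2.5,fy=2.5))
E
```

```text
[(np.float64(1.1744164423836059), np.float64(-0.07679448708775051)), (np.float64(1.9671762112061872), np.float64(3.0647981665020425)), (np.float64(1.9671762112061872), np.float64(-3.2183871406775437))]
shut 1.92 [ 0.1787 -0.5202  0.2313] [0.1 0.  0.4]
above 3.4 [ 0.4222 -0.2045  0.2201] [-0.2 -0.  -0.3]
low 4.55 [ 0.4226 -0.2043  0.0706] [-0.2 -0.4  0.4]
True
end 6.72 [ 0.5416 -0.2125  0.0691] [ 0.2  0.9 -0.8]
clear 8.31 [ 0.4814 -0.2076  0.248 ] [-0.5  0.1 -0.6]
0.9 [ 0.55555371 -0.21617274  0.062     ]
```

View pics/t2.png

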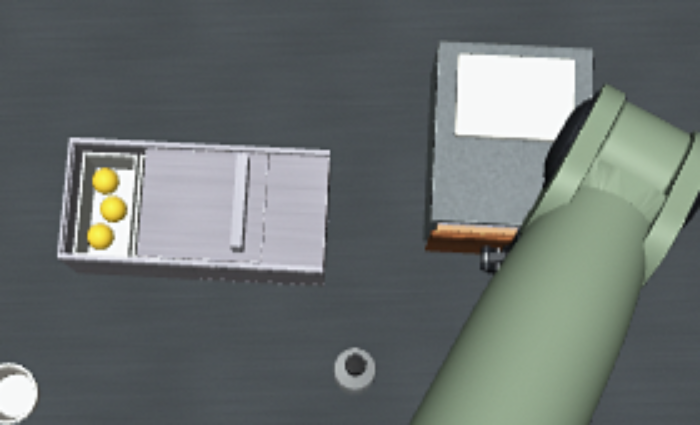

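The picture shows the drawer front flush at the cabinet (bottom left corner of the cabinet at (430,235)). I'll push it again firmly to confirm, then do the cover.

```bash
python3 - <<'E'
from h import *
a=np.radians(-4.4); u=np.array([np.cos(a),np.sin(a),0])
p=np.array([.5416,-.2125,.07])
move_l(p-.03*u+[0,0,.15],.25); move_l(p-.03*u,.2)
print(move_l(p+.03*u,.04,until_force=25)); q=st("end2")
move_l(q-.04*u,.15); move_l(q-.04*u+[0,0,.18],.25)
a=np.radians(-5); v=np.array([-np.sin(a),np.cos(a),0])
R=np.array([.603,.118,.122])-.052*v
movep(R+[0,0,.13],down(a)); move_l(R,.15,until_force=15); st("low")
print(move_l(R+.19*v,.05,until_force=15)); p=st("end"); 
print(move_l(p-.005*v,.05))
print(move_l(p+.03*v,.04,until_force=25)); p=st("end2")
move_l(p-.04*v,.15); move_l(p-.04*v+[0,0,.13],.2)
movep([.40,.12,.35],down(a)); st("clear")
for c in("top","scene"):
    f=grab_frame(c); 
    for n,z in dict(rib_face=.1235,drawer_face=.062,sauce_bottle_mid=.075,ramekin_mid=.0225).items():
        for r in tip_of(c,n)[:1]: print(c,n,np.round(onz(f,r["centre"],z),3))
    cv2.imwrite(f"pics/{c}3.png",cv2.resize(f["img"][90:290,180:480,::-1],None,fx=2.5,fy=2.5))
E
```

```text
True
end2 10.56 [ 0.541  -0.2118  0.0683] [-1.   1.2  4.5]
low 17.58 [0.5992 0.0662 0.1229] [0.2 0.2 0.5]
True
end 20.02 [0.6096 0.1991 0.1215] [ 0.4 -2.7  1.1]
False
True
end2 20.73 [0.6094 0.1987 0.1212] [ 1.  -2.   0.8]
clear 22.88 [0.4007 0.12   0.3493] [ 0.2  0.2 -0.7]
top rib_face [0.604 0.211 0.123]
top drawer_face [ 0.545 -0.222  0.062]
top sauce_bottle_mid [ 0.4   -0.012  0.075]
top ramekin_mid [0.37  0.443 0.022]
scene rib_face [0.613 0.217 0.123]
scene sauce_bottle_mid [ 0.398 -0.019  0.075]
scene ramekin_mid [0.375 0.443 0.022]
```

View pics/scene3.png

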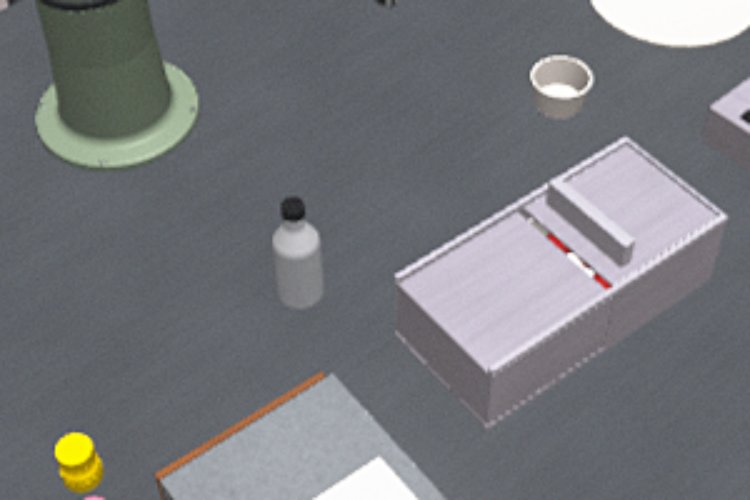

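View pics/top3.png

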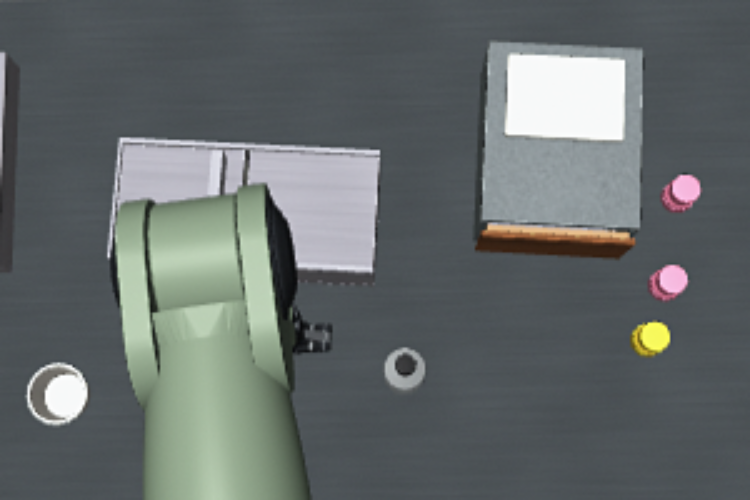

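Both images show the cover against its end of the station, the drawer panel tight to the cabinet, and the bottle and ramekin in place. Each slide stopped at the same spot on a second push at 25 N. I'm leaving the thin slit at the cover's trailing edge, because a 160 mm cover on a 170 mm half leaves one.

```bash
python3 -c "
from cell import *
print(sign_off())"
```

```text
the job is handed in; nothing more can be done
None
```

I pushed the cover and the drawer to their end stops, left the bottle and ramekin in place, and handed the job in with the hand clear; I couldn't see the jars once the drawer was shut, and no verdict came back.

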